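# Pull a stock bin from an interlocked row and set it in the sloped picking stand

### The arm

A 6-joint arm with a two-finger parallel gripper is mounted at the origin on the work surface. World frame = base frame: x ahead of the robot, y to its left, z up, the work surface at z = 0. Lengths are in mm, angles in degrees, forces in N, time in s.
With the tool pointing down it reaches from about 250 to 725 mm from the base axis. Payload 9.7 kg.
Tool frame: the origin (TCP) lies at the very end of the fingers, on their centre line; the grasp point (between the pads) lies 19 mm behind it (robot.grip_depth is the distance from the TCP to the grasp point, in mm); z points along the fingers, y is the line along which they close (so a half turn about z gives the same grasp; the last joint's range is limited). The gripper opens to 85 mm and grips with 20 to 120 N. Pads are 22 mm wide; open, the fingers measure 114 mm over their backs; the gripper's body (76 mm by 85 mm) begins 54 mm behind the grasp point. The pads swing forward as they close: fully open they stand 13 mm farther back than shut.
Start: joints at [-70.76, 4.979, 10.078, 95.1, 0, 90], TCP at [181.236, -519.279, 231.284] pointing down, gripper open.
Joint ranges: [-179.16, 179.16], [-48.56, 103.87], [-65.8, 70.77], [-126.05, 130.52], [-82.76, 87.17], [-180, 180]. Speed limits (degrees/s): [127.2, 127.2, 147.25, 180, 180, 180].

### API

Orientations are given as a 3x3 rotation matrix whose columns are the frame's x, y, z axes.
In Python, from bench import robot gives the robot as it stands.
- The arm moves only by the tool arm_command, never from a script. Its argument "rows" is a list of rows, each an object with "slide": the shift along the tool's x, y, z in mm, a list of three; "rot": the turn, a rotation vector about the tool's x, y, z in rad, a list of three; "jaw": the opening, from 0 (shut) to 1 (fully open). A call has 1 to 10 rows; each row shifts and turns the commanded pose from where the row before left it, along the tool's axes as they then stand; what a row does not reach is not made up. A row lasts 1/12 s, in which the tool goes at most 41.7 mm and 7.16 degrees, less where a joint would pass 70% of its speed; a pose out of reach is approached as far as the arm can. A call with a gripper value outside its range is refused whole. The fingers move at their own pace and stop on an object; "force" is the grip in N (left out, the last holds). Time passes only in rows, so rows that do not move let the fingers close. It gives the time, the measured TCP pose, the force, the opening and the grip force at its end, in the units of the state.
- robot.read_state(): the state, without advancing time (a new reading comes with each control period).
- robot.camera(name): name is "side" or "top" or "wrist"; returns a dict with "frame" (400x640x3 uint8, blue, green, red), "range_z" (400x640 float32, mm along the optical axis (not along the pixel's ray), 0 where there is no reading), "fx", "fy", "cx", "cy" (pixels), "pose" (4x4, takes a point from camera to world coordinates). Camera axes: x right, y down, z forward; pixel columns grow to the right and rows downward; lengths in mm; the calibration is good to about 2 mm. A picture is of the moment at which its call begins.
- robot.job_done(): hands the job in; it is judged then, once.
Trained networks look in a picture, given as the dict that the camera call returned (one of the last four; its "shot" number tells which), for a name from the list of things; names that differ only in an ending like _2 or _b are one class to them, and where a whole thing is asked for, a point or a joint stands for the part that bears it (a point fixed in the world has none). Each returns a list of dicts, best first, with "conf" (0 to 1); they miss things now and then, are a little off and sometimes report something else, mostly with a low value. They report only what shows in the picture. A call takes as long as a camera call. They do not tell look-alikes from the thing itself.
- robot.cut_out(picture, name): "pixels" (400x640 bool, what is visible of it).
- robot.tip_of(picture, name): "centre" ([x, y, z] in mm, in world coordinates, good to about 4 mm: a listed point, or the origin of a listed thing).
The state is a dict: "clock": time; "joints": joint angles; "joint_vel": joint speeds; "joint_torque": joint torques, N m; "ee_pos": TCP position; "eef_rot": TCP orientation; "wrist_force": force on the tool from outside, world axes, zero at the start; "wrist_torque": the same for the moment, N m; "grip_width": finger opening in mm; "grip_force": force on a finger pad.
Only numpy, scipy, OpenCV 4.12 (cv2) and the standard library are available. Lean on these libraries where they do the work, as an engineer would, in place of code of your own. Each camera call takes 0.05 s, during which the arm holds its last target. There are 200 camera calls.

### The job

The picking stand has run out of brass buttons: lift the stock bin with the yellow grip straight up out of the interlocked row, without dragging its neighbours along, and lower it gently, tipped to match the slope, into the empty bay of the picking stand, under the light beam. Still holding it, feel it down flat on the slope, slide it down until it bears against the front lip, then let go. Leave all the other bins, the cup and the cup lids where they are.

Things in the scene. Friction and masses are not known exactly. Their poses are not given: they have to be found in the camera images.
- bin_gold: the bin to move, yellow grip, brass buttons: grey bin with a clear lid, 100 mm along x, 66 along y (94 over its dovetails), 60 high. On the middle of the lid stands a grip web 50 mm along x, 12 thick along y, from 60 to 102 mm above the underside. Origin: centre of its underside, z up. 0.3 to 0.6 kg. In one of the row's two inner places; clear of the row once raised 60 mm
- row_mat: black mat 170 x 400 x 3 mm under the row of four bins, fixed; origin: centre of its underside; the row runs along its y at a pitch of 82 mm (the grip webs stand 70 mm apart). Dovetails in mid-side couple the bins: a rib on each bin's +y side, a groove on its -y side, 56 mm high, open above and below, play 2 to 3 mm, so a bin leaves only straight up
- bin_white: same bin, white grip, 0.4 kg; at an end of the row, loose, to be left standing
- bin_black: same bin, black grip, 0.4 kg; at an inner place of the row, loose, to be left standing
- bin_silver: same bin, blue grip, silver buttons, 0.4 kg; at an end of the row, loose, to be left standing
- bay_seat (a point): empty bay, yellow card on its lip: where the underside centre of a fully home bin lies; such a bin's frame equals this one. x runs up the 25 degree slope from the lip, y across the bay, z out of the slope, leaning back to the robot's side. Bay 101 mm wide between fins 30 mm high; lip's inner face at x -50 mm, its top at z 22 mm (card clip 25); floor ends at x +80, open behind
- stand: white steel picking stand, fixed, three bays at 106 mm pitch along y, 355 mm wide; origin: on the table under its middle, axes level, x away from the robot's side; seats of the bays at x -5, z 51 mm, sloping 25 degrees up along x. Aluminium light beam along y over all bays: x -18 to +24, z 243 to 273 mm: in the way of an upright gripper; one leaning with the slope passes in front
- lip: front lip of the stand, a white steel strip 5 mm thick across the low end of all three bays, fixed to it; origin and axes as the stand
- bin_brown: same bin, orange grip, brown buttons, resting in another bay of the stand; origin: the seat point of that bay, axes of the stand (level); to be left
- bin_navy: same bin, green grip, navy buttons, resting in another bay of the stand; origin: the seat point of that bay, axes of the stand (level); to be left
- cup: clear plastic cup of white buttons, 80 mm wide, 85 mm high; origin: centre of its underside; to be left
- cup_lid1: clear plastic cup lid on the table, 88 mm wide, 13 mm high; origin: centre of its underside; to be left
- cup_lid2: the second cup lid, same size; to be left
There are look-alikes about, which are no part of the job. Leave any pink look-alike of the bin_gold alone.

How it is judged (in metres and radians):
On the way, in this order (a step that is already met when the one before it is completed fails the run):
1. the yellow-gripped bin is lifted clear above its row (height (world z) of bin_gold above 0.068 m), for 0.1 s.
2. still held by the fingers, it lies flat on the slope of the empty bay and bears against the front lip (x of bin_gold in the frame of bay_seat between -0.004 and 0.003 m and y of bin_gold in the frame of bay_seat between -0.008 and 0.008 m and z of bin_gold in the frame of bay_seat between -0.003 and 0.003 m and angle between the z axis of bin_gold and the z axis of bay_seat, either way round below 0.05 rad and contact force between bin_gold and lip above 1.5 N and contact force between the fingers and bin_gold above 0.5 N), for 0.1 s.
At the end, for the whole second after the job is handed in: the yellow-gripped bin is at rest in the empty bay, let go, against the lip (within 3 mm), flat on the slope (within 3 mm and 3 degrees); the other five bins are within 12 mm, the cup and cup lids within 20 mm, of where they were (x of bin_gold in the frame of bay_seat between -0.004 and 0.003 m and y of bin_gold in the frame of bay_seat between -0.008 and 0.008 m and z of bin_gold in the frame of bay_seat between -0.003 and 0.003 m and angle between the z axis of bin_gold and the z axis of bay_seat, either way round below 0.05 rad and linear speed of bin_gold below 0.01 m/s and contact force between the fingers and bin_gold below 0.1 N and distance of each of bin_white, bin_black, bin_silver, bin_brown, bin_navy from where it was at the start of the episode below 0.012 m and distance of each of cup, cup_lid1, cup_lid2 from where it was at the start of the episode below 0.02 m); the robot touches nothing.
It fails at once if another bin is dragged or knocked (moved more than 12 mm) (distance of any of bin_white, bin_black, bin_silver, bin_brown, bin_navy from where it was at the start of the episode above 0.012 m).
It fails at once if the cup or a cup lid is knocked (moved more than 20 mm) (distance of any of cup, cup_lid1, cup_lid2 from where it was at the start of the episode above 0.02 m).
It fails at once if the bin is banged or forced into the stand or its lip (over 60 N) (contact force between bin_gold and stand above 60 N or contact force between bin_gold and lip above 60 N).
It fails at once if the robot hits the stand (over 20 N) (contact force between the arm and stand above 20 N).
It also fails if it takes over 54 s, if anything falls off the work surface, if the arm or the gripper's body presses on something with over 40 N, if the wrist force passes 120 N, or if a joint passes its speed limit or range.

## Working session

There is one attempt and no reset: what is moved stays moved. The work goes in short steps, Python scripts to look and compute and a tool call to move; the robot and the scene stay as the last step left them, time stands still between calls to the robot, and variables do not carry over. Pictures are saved under pics/ and viewed, at most 10 in all, crops included, and the job is handed in when it is done.

Besides the shell and the picture viewer there is one more tool, called after "Emit:" by a JSON object that holds its "name" and its "arguments". arm_command: Moves the arm, as the interface text tells. Its arguments: {"type":"object","properties":{"rows":{"type":"array","items":{"type":"object","properties":{"slide":{"type":"array","items":{"type":"number"}},"rot":{"type":"array","items":{"type":"number"}},"jaw":{"type":"number"}}}},"force":{"type":"number"}},"required":["rows"]}

```bash
mkdir -p pics; cat > h.py <<'E'
import numpy as np, cv2
from bench import robot
def pts(c,m):
    v,u=np.where(m&(c["range_z"]>0)); z=c["range_z"][v,u]
    p=np.c_[(u-c["cx"])/c["fx"]*z,(v-c["cy"])/c["fy"]*z,z,np.ones(len(z))]
    return (p@np.array(c["pose"]).T)[:,:3],u,v
E
python3 - <<'E'
from h import *
ims=[]
for n in("top","side"):
    c=robot.camera(n); cv2.imwrite(f"pics/{n}.png",c["frame"])
    np.savez(f"{n}.npz",**{k:c[k] for k in("frame","range_z","fx","fy","cx","cy","pose")})
    print(n,c["pose"][:3,3].round())
    for t in("bin_gold","bay_seat","stand","bin_black","row_mat","bin_brown","bin_navy","cup","cup_lid1"):
        print(t,[(r["conf"].__round__(2),np.round(r["centre"]).tolist()) for r in robot.tip_of(c,t)[:4]])
print(robot.read_state())
E
```

```text
top [ 381.   61. 1091.]
bin_gold [(0.76, [251.0, 460.0, -5.0]), (0.68, [506.0, 304.0, 2.0]), (0.62, [578.0, -201.0, 51.0])]
bay_seat []
stand [(0.86, [579.0, -196.0, -2.0])]
bin_black [(0.87, [492.0, 222.0, 4.0])]
row_mat [(0.41, [757.0, 108.0, 3.0])]
bin_brown [(0.66, [578.0, -97.0, 56.0])]
bin_navy [(0.6, [580.0, -202.0, 54.0])]
cup [(0.91, [758.0, 106.0, -0.0])]
cup_lid1 [(0.98, [409.0, -82.0, 3.0]), (0.9, [371.0, -247.0, -1.0])]
side [-505.  758. 1046.]
bin_gold [(0.93, [510.0, 300.0, 4.0]), (0.7, [248.0, 456.0, 3.0])]
bay_seat [(0.59, [574.0, -304.0, 49.0])]
stand [(0.88, [582.0, -197.0, -3.0])]
bin_black [(0.81, [497.0, 222.0, 4.0]), (0.31, [411.0, -78.0, 3.0])]
row_mat [(0.69, [507.0, 263.0, 1.0]), (0.53, [413.0, -78.0, -0.0])]
bin_brown [(0.77, [583.0, -91.0, 49.0])]
bin_navy [(0.66, [576.0, -197.0, 54.0])]
cup [(0.72, [575.0, -303.0, 47.0]), (0.18, [579.0, -197.0, 52.0])]
cup_lid1 [(0.64, [411.0, -78.0, 1.0])]
{'clock': 1.0, 'joints': array([-7.07604408e+01,  4.97754706e+00,  1.00810950e+01,  9.50985267e+01,
        1.98659954e-05,  9.00005430e+01]), 'joint_vel': array([ 0.08723763,  0.02674307, -0.04685255,  0.01735161, -0.05587787,
       -0.08462945]), 'joint_torque': array([-1.97189358e-03, -5.20106041e+01,  4.64869595e+01,  1.71628788e-03,
       -1.69612224e-05, -8.07676059e-06]), 'ee_pos': array([ 181.24181017, -519.30054723,  231.32295354]), 'eef_rot': array([[ 9.44152206e-01,  3.29509652e-01,  2.92055138e-05],
       [ 3.29509654e-01, -9.44152202e-01, -8.26285130e-05],
       [ 3.47557592e-07,  8.76373916e-05, -9.99999996e-01]]), 'wrist_force': array([-0.57523177, -0.4212676 , -1.1235812 ]), 'wrist_torque': array([-0.00995071,  0.08696814, -0.05298725]), 'grip_force': 0.0, 'grip_width': 85.59018684946653}
```

View pics/top.png

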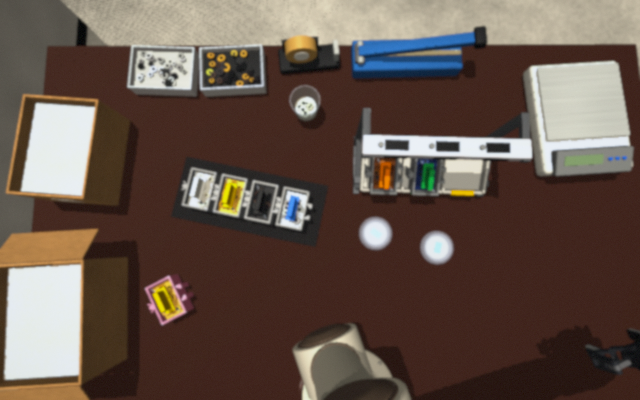

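View pics/side.png

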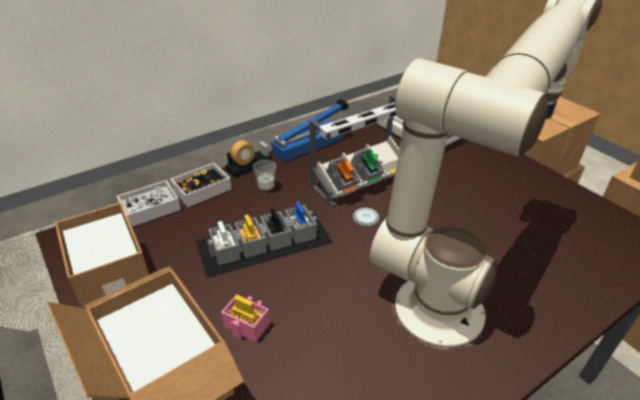

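The gold candidates in the top picture:
- The pink-bodied look-alike at (168,300).
- The grey bin second from the left in the row at (231,195), which is (250,233) in the side picture. It has a grey body and sits at an inner place in the row, so it fits the description.

The empty bay with the yellow card is at (465,175). I'll measure with depth and confirm on one crop.

```bash
cat > m.py <<'E'
from h import *
def rect(p): 
    r=cv2.minAreaRect(p[:,:2].astype(np.float32)); return np.round(r[0],1),np.round(r[1],1),round(r[2],2),np.cov(p[:,:2].T)
for n in("top","side"):
    c=dict(np.load(n+".npz")); H=cv2.cvtColor(c["frame"],cv2.COLOR_BGR2HSV)
    P,u,v=pts(c,np.ones((400,640),bool)); h=H[v,u]
    def web(name,x,y,hm):
        s=hm&(abs(P[:,0]-x)<45)&(abs(P[:,1]-y)<40)&(P[:,2]>88)&(P[:,2]<112); q=P[s]
        if len(q)>5: print(n,name,len(q),q.mean(0).round(1),q.min(0).round(),q.max(0).round(),rect(q)[:3])
    allm=np.ones(len(P),bool)
    web("gold",506,302,(h[:,0]>18)&(h[:,0]<35)&(h[:,1]>120)); web("black",495,222,allm); web("silver",485,141,allm); web("white",517,383,allm)
    s=(P[:,2]>262)&(P[:,2]<285)&(abs(P[:,0]-590)<80)&(P[:,1]<0)&(P[:,1]>-420)&(h[:,2]>120); q=P[s]
    if len(q): print("beam",len(q),q.mean(0).round(1),*rect(q)[:3])
    s=(h[:,0]>18)&(h[:,0]<35)&(h[:,1]>120)&(abs(P[:,1]+304)<60)&(abs(P[:,0]-530)<50); q=P[s]
    if len(q): print("card",len(q),q.mean(0).round(1),q.min(0).round(),q.max(0).round())
    if n=="top": cv2.imwrite("pics/crop.png",np.hstack([cv2.resize(c["frame"][150:250,170:330],None,fx=2.5,fy=2.5,interpolation=2),cv2.resize(c["frame"][110:210,350:510],None,fx=2.5,fy=2.5,interpolation=2)]))
E
python3 m.py
```

```text
top gold 125 [511.7 298.5 101.6] [488. 290.  88.] [537. 310. 107.] (array([512.2, 299.7]), array([12.9, 49.4]), 79.69)
top black 114 [494.6 218.9 102.4] [471. 209.  88.] [519. 229. 108.] (array([495.3, 219.8]), array([12.7, 49.1]), 78.76)
top silver 108 [477.3 139.2 103.1] [453. 130.  88.] [503. 150. 108.] (array([477.9, 139.5]), array([12.2, 49.4]), 78.47)
top white 136 [529.3 378.2 101.4] [505. 369.  88.] [555. 389. 110.] (array([529.8, 379.3]), array([12.9, 50. ]), 78.88)
beam 2852 [ 584.2 -197.9  272.1] [ 586.7 -199.8] [353.4  47.1] 87.79
card 162 [ 516.3 -308.7   35.4] [ 512. -354.   -5.] [ 522. -273.   60.]
side gold 70 [505.4 307.  101.5] [484. 294.  88.] [538. 316. 109.] (array([510.7, 305. ]), array([12.7, 55.3]), 74.87)
side black 69 [488.1 227.6 101.5] [465. 214.  89.] [520. 237. 109.] (array([493.2, 226.1]), array([13.1, 56.8]), 76.35)
side silver 70 [471.6 147.  100.9] [449. 136.  89.] [501. 155. 111.] (array([474.7, 145.5]), array([12.8, 53.5]), 77.97)
side white 71 [521.9 386.9 102. ] [501. 375.  89.] [554. 396. 109.] (array([527.6, 384.8]), array([12.2, 54.1]), 77.6)
beam 593 [ 580.4 -148.7  272.1] [ 585.8 -162.4] [307.7 101.4] 76.5
card 18 [ 516.4 -280.8   50.3] [ 510. -293.   42.] [ 522. -270.   55.]
```

View pics/crop.png

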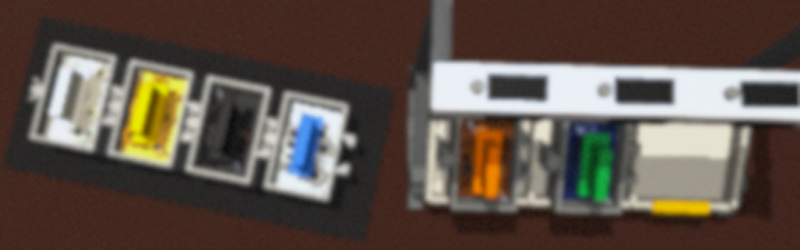

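Confirmed: the crop shows the yellow-grip grey bin between white and black at crop (150,110), and the empty bay above the yellow card at (680,165). The row yaw is -12.25° with the web at about (511,301). The seat is at about (572,-304,51) with yaw -2.2°. I'll start moving.

Emit:
{"name": "arm_command", "arguments": {"rows": [{"slide":[26,-30,0],"jaw":1},{"slide":[26,-30,0],"jaw":1},{"slide":[26,-30,0],"jaw":1},{"slide":[26,-30,0],"jaw":1},{"slide":[26,-30,0],"jaw":1},{"slide":[26,-30,0],"jaw":1},{"slide":[26,-30,0],"jaw":1},{"slide":[26,-30,0],"jaw":1}]}}

```text
validation failed for argument at $.ro...
```

```bash
cat >> h.py <<'E'
from scipy.spatial.transform import Rotation as Ro
def todo(R,p):
    s=robot.read_state(); C=np.array(s["eef_rot"]); d=C.T@(np.array(p)-s["ee_pos"]); w=Ro.from_matrix(C.T@R).as_rotvec()
    print("clk",round(s["clock"],2),"pos",s["ee_pos"].round(1),"j",s["joints"].round(1),"F",s["wrist_force"].round(1),"w",round(s["grip_width"],1),"gf",round(s["grip_force"],1))
    print("slide",d.round(1),"rot",w.round(4)); return d,w
def down(yaw): # tool x at yaw, z down
    a=np.radians(yaw); x=np.array([np.cos(a),np.sin(a),0]); z=np.array([0,0,-1.]); return np.c_[x,np.cross(z,x),z]
def bay(yaw,flip=1,pitch=25):
    R=Ro.from_euler("zy",[yaw,-pitch],degrees=True).as_matrix(); return R, np.c_[flip*R[:,0],-flip*R[:,1],-R[:,2]]
E
python3 -c "
from h import *
todo(down(-12.25),[511,301,231]); todo(down(167.75),[511,301,231])"
```

```text
clk 1.0 pos [ 181.2 -519.3  231.3] j [-70.8   5.   10.1  95.1   0.   90. ] F [-0.6 -0.4 -1.1] w 85.6 gf 0.0
slide [ 5.816e+02 -6.658e+02  3.000e-01] rot [ 1.000e-04 -0.000e+00  5.496e-01]
clk 1.0 pos [ 181.2 -519.3  231.3] j [-70.8   5.   10.1  95.1   0.   90. ] F [-0.6 -0.4 -1.1] w 85.6 gf 0.0
slide [ 5.816e+02 -6.658e+02  3.000e-01] rot [ 0.000e+00  1.000e-04 -2.592e+00]
```

Rows probably need a rot entry.

Emit:
{"name": "arm_command", "arguments": {"rows": [{"slide":[26,-30,0],"rot":[0,0,0],"jaw":1},{"slide":[26,-30,0],"rot":[0,0,0],"jaw":1},{"slide":[26,-30,0],"rot":[0,0,0],"jaw":1},{"slide":[26,-30,0],"rot":[0,0,0],"jaw":1},{"slide":[26,-30,0],"rot":[0,0,0],"jaw":1},{"slide":[26,-30,0],"rot":[0,0,0],"jaw":1},{"slide":[26,-30,0],"rot":[0,0,0],"jaw":1},{"slide":[26,-30,0],"rot":[0,0,0],"jaw":1}]}}

```text
clock: 1.67
ee_pos: [298.6, -222.4, 231.5]
eef_rot: [[0.944, 0.329, 0.001], [0.329, -0.944, -0.0], [0.001, 0.001, -1.0]]
wrist_force: [1.0, 0.0, -0.4]
grip_width: 85.3
grip_force: 0.0
```

```bash
python3 -c "
from h import *
todo(down(-12.25),[511,301,231]); todo(down(167.75),[511,301,231])"
```

```text
clk 1.67 pos [ 298.6 -222.4  231.5] j [-36.7 -19.1 -11.6  97.5   0.  124.1] F [ 1.   0.  -0.4] w 85.3 gf 0.0
slide [ 3.727e+02 -4.244e+02  4.000e-01] rot [ 5.000e-04 -8.000e-04  5.489e-01]
clk 1.67 pos [ 298.6 -222.4  231.5] j [-36.7 -19.1 -11.6  97.5   0.  124.1] F [ 1.   0.  -0.4] w 85.3 gf 0.0
slide [ 3.727e+02 -4.244e+02  4.000e-01] rot [ 1.0000e-03  7.0000e-04 -2.5926e+00]
```

Emit:
{"name": "arm_command", "arguments": {"rows": [{"slide":[0,0,0],"rot":[0,0,-0.12],"jaw":1},{"slide":[0,0,0],"rot":[0,0,-0.12],"jaw":1},{"slide":[0,0,0],"rot":[0,0,-0.12],"jaw":1},{"slide":[0,0,0],"rot":[0,0,-0.12],"jaw":1},{"slide":[0,0,0],"rot":[0,0,-0.12],"jaw":1},{"slide":[0,0,0],"rot":[0,0,-0.12],"jaw":1},{"slide":[0,0,0],"rot":[0,0,-0.12],"jaw":1},{"slide":[0,0,0],"rot":[0,0,-0.12],"jaw":1},{"slide":[0,0,0],"rot":[0,0,-0.12],"jaw":1},{"slide":[0,0,0],"rot":[0,0,-0.12],"jaw":1}]}}

```text
clock: 2.5
ee_pos: [298.5, -224.1, 231.4]
eef_rot: [[0.029, 1.0, 0.0], [1.0, -0.029, -0.0], [-0.0, 0.0, -1.0]]
wrist_force: [0.1, -0.4, 0.5]
grip_width: 85.2
grip_force: 0.0
```

Emit:
{"name": "arm_command", "arguments": {"rows": [{"slide":[0,0,0],"rot":[0,0,-0.12],"jaw":1},{"slide":[0,0,0],"rot":[0,0,-0.12],"jaw":1},{"slide":[0,0,0],"rot":[0,0,-0.12],"jaw":1},{"slide":[0,0,0],"rot":[0,0,-0.12],"jaw":1},{"slide":[0,0,0],"rot":[0,0,-0.12],"jaw":1},{"slide":[0,0,0],"rot":[0,0,-0.12],"jaw":1},{"slide":[0,0,0],"rot":[0,0,-0.12],"jaw":1},{"slide":[0,0,0],"rot":[0,0,-0.12],"jaw":1},{"slide":[0,0,0],"rot":[0,0,-0.12],"jaw":1},{"slide":[0,0,0],"rot":[0,0,-0.12],"jaw":1}]}}

```text
clock: 3.33
ee_pos: [298.5, -224.1, 231.4]
eef_rot: [[-0.921, 0.389, 0.0], [0.389, 0.921, -0.0], [-0.0, -0.0, -1.0]]
wrist_force: [-0.4, 0.4, -1.4]
grip_width: 85.2
grip_force: 0.0
```

```bash
python3 -c "
from h import *
todo(down(167.75),[511,301,231])"
```

```text
clk 3.33 pos [ 298.5 -224.1  231.4] j [-36.9 -19.  -11.5  97.5   0.  -14. ] F [-0.4  0.4 -1.4] w 85.2 gf 0.0
slide [8.700e+00 5.664e+02 4.000e-01] rot [-1.000e-04  2.000e-04 -1.861e-01]
```

Emit:
{"name": "arm_command", "arguments": {"rows": [{"slide":[0.6,40,0],"rot":[0,0,0],"jaw":1},{"slide":[0.6,40,0],"rot":[0,0,0],"jaw":1},{"slide":[0.6,40,0],"rot":[0,0,0],"jaw":1},{"slide":[0.6,40,0],"rot":[0,0,0],"jaw":1},{"slide":[0.6,40,0],"rot":[0,0,0],"jaw":1},{"slide":[0.6,40,0],"rot":[0,0,0],"jaw":1},{"slide":[0.6,40,0],"rot":[0,0,0],"jaw":1},{"slide":[0.6,40,0],"rot":[0,0,0],"jaw":1},{"slide":[0.6,40,0],"rot":[0,0,0],"jaw":1},{"slide":[0.6,40,0],"rot":[0,0,0],"jaw":1}]}}

```text
clock: 4.17
ee_pos: [451.2, 148.0, 231.5]
eef_rot: [[-0.919, 0.394, 0.001], [0.394, 0.919, 0.0], [-0.001, 0.0, -1.0]]
wrist_force: [1.9, -1.0, -0.5]
grip_width: 85.5
grip_force: 0.0
```

Emit:
{"name": "arm_command", "arguments": {"rows": [{"slide":[0.6,40,0],"rot":[0,0,0],"jaw":1},{"slide":[0.6,40,0],"rot":[0,0,0],"jaw":1},{"slide":[0.6,40,0],"rot":[0,0,0],"jaw":1},{"slide":[0.6,40,0],"rot":[0,0,0],"jaw":1},{"slide":[0,6,0],"rot":[0,0,-0.093],"jaw":1},{"slide":[0,0,0],"rot":[0,0,-0.093],"jaw":1},{"slide":[0,0,0],"rot":[0,0,0],"jaw":1}]}}

```text
clock: 4.75
ee_pos: [514.2, 300.1, 230.4]
eef_rot: [[-0.977, 0.213, -0.001], [0.213, 0.977, -0.001], [0.001, -0.001, -1.0]]
wrist_force: [-0.0, -0.1, 0.1]
grip_width: 85.4
grip_force: 0.0
```

```bash
cat > m2.py <<'E'
from h import *
c=robot.camera("wrist"); cv2.imwrite("pics/w1.png",c["frame"]); H=cv2.cvtColor(c["frame"],cv2.COLOR_BGR2HSV)
P,u,v=pts(c,np.ones((400,640),bool)); h=H[v,u]
for nm,x,y,f in(("gold",511,301,(h[:,0]>18)&(h[:,0]<38)&(h[:,1]>110)),("black",494,221,h[:,2]<90),("white",529,381,h[:,1]<70)):
    s=f&(abs(P[:,0]-x)<45)&(abs(P[:,1]-y)<35)&(P[:,2]>94)&(P[:,2]<112); q=P[s]
    if len(q)>20: r=cv2.minAreaRect(q[:,:2].astype(np.float32)); print(nm,len(q),np.median(q,0).round(1),np.round(r[0],1),np.round(r[1],1),round(r[2],2))
todo(down(167.75),[511,301,231])
E
python3 m2.py
```

```text
gold 700 [507.6 302.6 104.8] [510.2 302.9] [11.3 49.3] 77.57
black 918 [491.4 224.3 104.4] [492.7 222.8] [12.5 49.3] 77.7
white 918 [526.  381.5 104.5] [527.5 382.4] [12.5 49.5] 78.08
clk 4.8 pos [514.2 299.5 230.9] j [30.2 11.4 17.2 95.8 -0.  42.9] F [-0.4 -0.4  0.7] w 85.4 gf 0.0
slide [ 3.4  0.7 -0.1] rot [-0.0005 -0.0006 -0.0068]
```

View pics/w1.png

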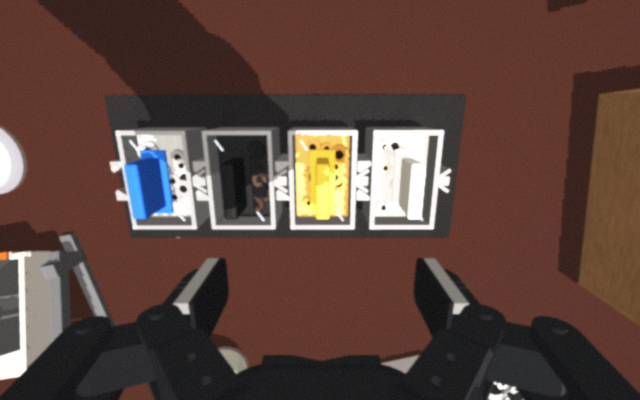

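The picture shows the yellow web at (322,185), centred between the fingers. Its measured centre is (510.3, 302.5) with the top at 105, which agrees with the sizes given. I'll descend and grip.

Emit:
{"name": "arm_command", "arguments": {"rows": [{"slide":[4.4,2.2,0],"rot":[0,0,-0.004],"jaw":1},{"slide":[0,0,30],"rot":[0,0,0],"jaw":1},{"slide":[0,0,35],"rot":[0,0,0],"jaw":1},{"slide":[0,0,35],"rot":[0,0,0],"jaw":1},{"slide":[0,0,25],"rot":[0,0,0],"jaw":1},{"slide":[0,0,20],"rot":[0,0,0],"jaw":1},{"slide":[0,0,15],"rot":[0,0,0],"jaw":1},{"slide":[0,0,0],"rot":[0,0,0],"jaw":1}]}}

```text
clock: 5.47
ee_pos: [508.7, 301.0, 68.2]
eef_rot: [[-0.976, 0.217, -0.004], [0.217, 0.976, -0.002], [0.003, -0.003, -1.0]]
wrist_force: [0.3, 0.3, 0.1]
grip_width: 85.4
grip_force: 0.0
```

```bash
python3 -c "
from h import *
todo(down(167.8),[510.3,302.5,71])"
```

```text
clk 5.47 pos [508.7 301.   68.2] j [30.6 10.8 -1.5 78.   0.  43.1] F [0.3 0.3 0.1] w 85.4 gf 0.0
slide [-1.2  1.8 -2.8] rot [-0.003  -0.0033 -0.0058]
```

Emit:
{"name": "arm_command", "arguments": {"rows": [{"slide":[-1,1.5,-2],"rot":[0,0,0],"jaw":1},{"slide":[0,0,0],"rot":[0,0,0],"jaw":0.5},{"slide":[0,0,0],"rot":[0,0,0],"jaw":0.3},{"slide":[0,0,0],"rot":[0,0,0],"jaw":0.2},{"slide":[0,0,0],"rot":[0,0,0],"jaw":0},{"slide":[0,0,0],"rot":[0,0,0],"jaw":0},{"slide":[0,0,0],"rot":[0,0,0],"jaw":0},{"slide":[0,0,0],"rot":[0,0,0],"jaw":0}], "force": 60}}

```text
clock: 6.13
ee_pos: [511.7, 303.4, 73.2]
eef_rot: [[-0.977, 0.214, -0.0], [0.214, 0.977, -0.0], [0.0, -0.0, -1.0]]
wrist_force: [0.1, -2.3, 2.2]
grip_width: 11.4
grip_force: 60.5
```

```bash
python3 -c "
from h import *
todo(down(167.8),[510.3,302.5,71])"
```

```text
clk 6.13 pos [511.7 303.4  73.2] j [30.7 10.9 -0.8 78.3 -0.  43. ] F [ 0.1 -2.3  2.2] w 11.4 gf 60.5
slide [ 1.1 -1.2  2.2] rot [-0.0003 -0.0001 -0.003 ]
```

Emit:
{"name": "arm_command", "arguments": {"rows": [{"slide":[0,-0.7,-3],"rot":[0,0,0],"jaw":0},{"slide":[0,0,-5],"rot":[0,0,0],"jaw":0},{"slide":[0,0,-5],"rot":[0,0,0],"jaw":0},{"slide":[0,0,-5],"rot":[0,0,0],"jaw":0}]}}

```text
clock: 6.47
ee_pos: [511.5, 302.9, 91.8]
eef_rot: [[-0.977, 0.214, -0.0], [0.214, 0.977, -0.0], [0.0, -0.0, -1.0]]
wrist_force: [0.4, 1.3, -3.2]
grip_width: 11.4
grip_force: 59.6
```

```bash
cat > m3.py <<'E'
from h import *
c=robot.camera("side"); H=cv2.cvtColor(c["frame"],cv2.COLOR_BGR2HSV)
cv2.imwrite("pics/s2.png",cv2.resize(c["frame"][180:290,170:350],None,fx=4,fy=4))
todo(down(167.8),[510.3,302.5,71])
E
python3 m3.py
```

```text
clk 6.52 pos [512.  303.1  93. ] j [30.6 10.5  1.  80.3  0.  43. ] F [-0.3 -0.3 -2.6] w 11.1 gf 59.8
slide [ 1.5 -1.  22. ] rot [ 0.001   0.001  -0.0028]
```

View pics/s2.png

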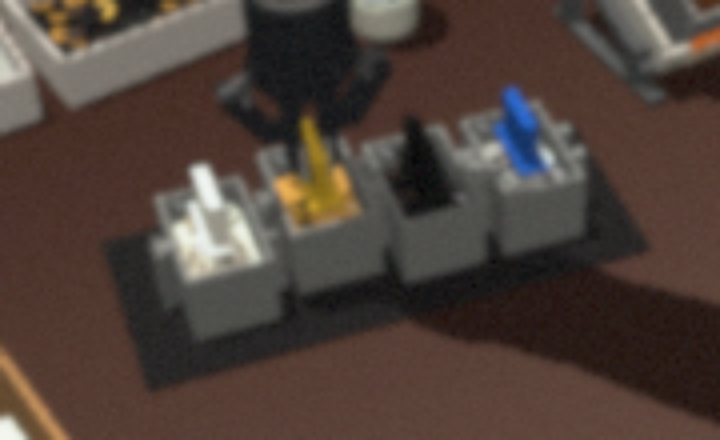

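The gold bin at crop (320,220) is about 20 mm up while its neighbours stay on the mat. The load is only about 3 N, so nothing is coming along with it. I'll continue up.

Emit:
{"name": "arm_command", "arguments": {"rows": [{"slide":[0,0,-6],"rot":[0,0,0],"jaw":0},{"slide":[0,0,-7],"rot":[0,0,0],"jaw":0},{"slide":[0,0,-7],"rot":[0,0,0],"jaw":0},{"slide":[0,0,-7],"rot":[0,0,0],"jaw":0},{"slide":[0,0,-7],"rot":[0,0,0],"jaw":0},{"slide":[0,0,-7],"rot":[0,0,0],"jaw":0},{"slide":[0,0,-10],"rot":[0,0,0],"jaw":0},{"slide":[0,0,-20],"rot":[0,0,0],"jaw":0},{"slide":[0,0,-30],"rot":[0,0,0],"jaw":0},{"slide":[0,0,-35],"rot":[0,0,0],"jaw":0}]}}

```text
clock: 7.35
ee_pos: [510.8, 302.4, 227.5]
eef_rot: [[-0.977, 0.214, -0.002], [0.214, 0.977, -0.001], [0.002, -0.002, -1.0]]
wrist_force: [1.2, 0.4, -3.5]
grip_width: 11.2
grip_force: 59.6
```

Emit:
{"name": "arm_command", "arguments": {"rows": [{"slide":[0,0,-20],"rot":[0,0,0],"jaw":0},{"slide":[0,0,-10],"rot":[0,0,0],"jaw":0},{"slide":[0,0,0],"rot":[0,0,0],"jaw":0}]}}

```text
clock: 7.6
ee_pos: [512.2, 303.3, 261.0]
eef_rot: [[-0.977, 0.214, 0.004], [0.214, 0.977, 0.003], [-0.004, 0.003, -1.0]]
wrist_force: [0.2, 0.6, -4.7]
grip_width: 11.0
grip_force: 59.7
```

```bash
cat > m4.py <<'E'
from h import *
B,T=bay(-2.2,-1)
seat=np.array([572.4,-303.7,51])
h=70.2; off=1.4   # TCP above underside, TCP along bin +x
for bx,bz in((10,110),(10,40),(10,5),(0,0)):
    p=seat+B@np.array([bx+off,0,bz+h]); print(bx,bz,p.round(1)); d,w=todo(T,p)
E
python3 m4.py
```

```text
10 110 [ 506.6 -304.1  219.1]
clk 7.6 pos [512.2 303.3 261. ] j [30.6 11.9 21.2 99.  -0.  43. ] F [ 0.2  0.6 -4.7] w 11.0 gf 59.7
slide [-124.4 -594.6   40.3] rot [-0.0524 -0.4295 -0.1752]
10 40 [ 536.2 -304.1  155.7]
clk 7.6 pos [512.2 303.3 261. ] j [30.6 11.9 21.2 99.  -0.  43. ] F [ 0.2  0.6 -4.7] w 11.0 gf 59.7
slide [-153.1 -588.5  103.9] rot [-0.0524 -0.4295 -0.1752]
10 5 [ 550.9 -304.1  124. ]
clk 7.6 pos [512.2 303.3 261. ] j [30.6 11.9 21.2 99.  -0.  43. ] F [ 0.2  0.6 -4.7] w 11.0 gf 59.7
slide [-167.4 -585.5  135.7] rot [-0.0524 -0.4295 -0.1752]
0 0 [ 544.  -303.8  115.2]
clk 7.6 pos [512.2 303.3 261. ] j [30.6 11.9 21.2 99.  -0.  43. ] F [ 0.2  0.6 -4.7] w 11.0 gf 59.7
slide [-160.5 -586.6  144.4] rot [-0.0524 -0.4295 -0.1752]
```

Emit:
{"name": "arm_command", "arguments": {"rows": [{"slide":[-1.3,-20,0],"rot":[0,0,0],"jaw":0},{"slide":[-1.3,-38,0],"rot":[0,0,0],"jaw":0},{"slide":[-1.3,-38,0],"rot":[0,0,0],"jaw":0},{"slide":[-1.3,-38,0],"rot":[0,0,0],"jaw":0},{"slide":[-1.3,-38,0],"rot":[0,0,0],"jaw":0},{"slide":[-1.3,-38,0],"rot":[0,0,0],"jaw":0},{"slide":[-1.3,-38,0],"rot":[0,0,0],"jaw":0},{"slide":[-1.3,-38,0],"rot":[0,0,0],"jaw":0},{"slide":[-1.3,-38,0],"rot":[0,0,0],"jaw":0},{"slide":[-1.3,-38,0],"rot":[0,0,0],"jaw":0}]}}

```text
clock: 8.43
ee_pos: [445.7, -55.1, 256.7]
eef_rot: [[-0.977, 0.214, -0.001], [0.214, 0.977, 0.0], [0.001, -0.0, -1.0]]
wrist_force: [-0.2, -0.1, -2.9]
grip_width: 11.6
grip_force: 59.8
```

Emit:
{"name": "arm_command", "arguments": {"rows": [{"slide":[-1.3,-38,0],"rot":[0,0,0],"jaw":0},{"slide":[-1.3,-38,0],"rot":[0,0,0],"jaw":0},{"slide":[-1.3,-38,0],"rot":[0,0,0],"jaw":0},{"slide":[-1.3,-38,0],"rot":[0,0,0],"jaw":0},{"slide":[-1.3,-38,0],"rot":[0,0,0],"jaw":0},{"slide":[-1.3,-38,0],"rot":[0,0,0],"jaw":0},{"slide":[0,-20,0],"rot":[0,0,0],"jaw":0},{"slide":[0,0,0],"rot":[0,0,0],"jaw":0}]}}

```text
clock: 9.1
ee_pos: [399.9, -300.8, 255.8]
eef_rot: [[-0.976, 0.218, -0.002], [0.218, 0.976, 0.0], [0.002, -0.0, -1.0]]
wrist_force: [0.7, 1.1, -3.6]
grip_width: 11.5
grip_force: 60.1
```

Emit:
{"name": "arm_command", "arguments": {"rows": [{"slide":[0,0,0],"rot":[-0.0087,-0.0716,-0.0292],"jaw":0},{"slide":[0,0,0],"rot":[-0.0087,-0.0716,-0.0292],"jaw":0},{"slide":[0,0,0],"rot":[-0.0087,-0.0716,-0.0292],"jaw":0},{"slide":[0,0,0],"rot":[-0.0087,-0.0716,-0.0292],"jaw":0},{"slide":[0,0,0],"rot":[-0.0087,-0.0716,-0.0292],"jaw":0},{"slide":[0,0,0],"rot":[-0.0087,-0.0716,-0.0292],"jaw":0},{"slide":[0,0,0],"rot":[0,0,0],"jaw":0}]}}

```text
clock: 9.68
ee_pos: [399.8, -296.6, 256.1]
eef_rot: [[-0.907, 0.035, 0.421], [0.037, 0.999, -0.002], [-0.42, 0.014, -0.907]]
wrist_force: [-0.8, -0.1, -4.0]
grip_width: 11.1
grip_force: 60.1
```

```bash
python3 m4.py; python3 - <<'E'
from h import *
c=robot.camera("wrist"); cv2.imwrite("pics/w2.png",c["frame"]); t=robot.camera("top"); cv2.imwrite("pics/t2.png",cv2.resize(t["frame"][90:290,330:550],None,fx=3,fy=3))
np.savez("w2.npz",**{k:c[k] for k in("frame","range_z","fx","fy","cx","cy","pose")})
for cc in(c,t):
    for n in("bay_seat","stand","bin_brown","bin_navy","lip"): print(n,[(round(r["conf"],2),np.round(r["centre"],1).tolist()) for r in robot.tip_of(cc,n)[:2]])
E
```

```text
10 110 [ 506.6 -304.1  219.1]
clk 9.68 pos [ 399.8 -296.6  256.1] j [-46.6 -20.5 -13.6  79.2  17.7 -41.7] F [-0.8 -0.1 -4. ] w 11.1 gf 60.1
slide [-81.5  -4.3  78.5] rot [-0.002  -0.0021  0.0011]
10 40 [ 536.2 -304.1  155.7]
clk 9.68 pos [ 399.8 -296.6  256.1] j [-46.6 -20.5 -13.6  79.2  17.7 -41.7] F [-0.8 -0.1 -4. ] w 11.1 gf 60.1
slide [-81.7  -4.2 148.5] rot [-0.002  -0.0021  0.0011]
10 5 [ 550.9 -304.1  124. ]
clk 9.68 pos [ 399.8 -296.6  256.1] j [-46.6 -20.5 -13.6  79.2  17.7 -41.7] F [-0.8 -0.1 -4. ] w 11.1 gf 60.1
slide [-81.8  -4.1 183.5] rot [-0.002  -0.0021  0.0011]
0 0 [ 544.  -303.8  115.2]
clk 9.68 pos [ 399.8 -296.6  256.1] j [-46.6 -20.5 -13.6  79.2  17.7 -41.7] F [-0.8 -0.1 -4. ] w 11.1 gf 60.1
slide [-71.8  -4.1 188.5] rot [-0.002  -0.0021  0.0011]
bay_seat []
stand []
bin_brown [(0.83, [581.0, -91.8, 53.0])]
bin_navy [(0.87, [575.9, -196.8, 47.4])]
lip []
bay_seat []
stand [(0.57, [576.6, -195.4, -0.4])]
bin_brown [(0.86, [580.6, -96.8, 53.4])]
bin_navy [(0.6, [576.9, -201.0, 48.2])]
lip []
```

View pics/w2.png

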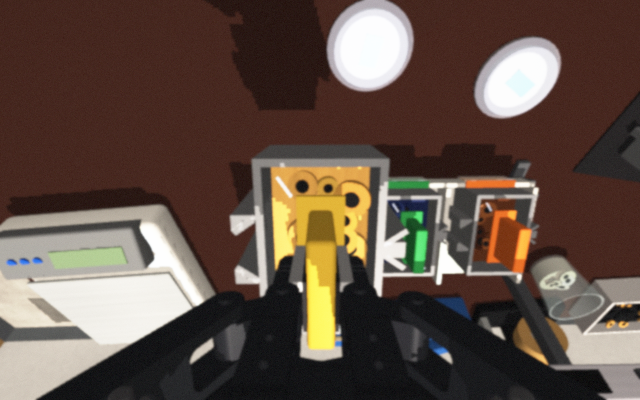

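The wrist picture shows the held bin level with the lip and the navy bin at (412,235). I'll refine the stand pose from the webs of the two parked bins.

```bash
python3 - <<'E'
from h import *
B,_=bay(-2.2,-1); seat=np.array([572.4,-303.7,51])
for n in("w2","top"):
    c=dict(np.load(n+".npz")); H=cv2.cvtColor(c["frame"],cv2.COLOR_BGR2HSV)
    P,u,v=pts(c,np.ones((400,640),bool)); h=H[v,u]; Q=(P-seat)@B
    for nm,by,hr in(("navy",106,(50,85)),("brown",212,(4,17))):
        f=(h[:,0]>=hr[0])&(h[:,0]<=hr[1])&(h[:,1]>120)&(abs(Q[:,1]-by)<25)&(Q[:,0]>-40)&(Q[:,0]<45)
        q=Q[f&(Q[:,2]>92)&(Q[:,2]<112)]
        if len(q)>15: r=cv2.minAreaRect(q[:,:2].astype(np.float32)); print(n,nm,len(q),"c",np.round(r[0],1),np.round(r[1],1),round(r[2],1),"z",np.percentile(q[:,2],[10,50,90]).round(1))
    # lip/card face and bay floor (our bay)
    f=(abs(Q[:,1])<45)&(Q[:,0]>-45)&(Q[:,0]<0)&(abs(Q[:,2])<12)&(h[:,2]>60)
    if f.sum()>30: print(n,"floor z",np.percentile(Q[f,2],[10,50,90]).round(1), np.linalg.lstsq(np.c_[Q[f,:2],np.ones(f.sum())],Q[f,2],rcond=None)[0].round(3))
    f=(h[:,0]>18)&(h[:,0]<35)&(h[:,1]>120)&(abs(Q[:,1])<45)&(Q[:,0]<-40)&(Q[:,0]>-75)&(abs(Q[:,2]-20)<15)
    if f.sum()>5: print(n,"card",f.sum(),Q[f].min(0).round(1),Q[f].max(0).round(1))
    # gold held bin relative to tool (w2)
    if n=="w2":
        s=robot.read_state(); G=(P-s["ee_pos"])@s["eef_rot"]
        f=(abs(G[:,0])<62)&(abs(G[:,1])<36)&(G[:,2]>5)&(G[:,2]<15)&(h[:,1]<60)
        g=G[f]; print("rim n",len(g),g.min(0).round(1),g.max(0).round(1),np.linalg.lstsq(np.c_[g[:,:2],np.ones(len(g))],g[:,2],rcond=None)[0].round(3))
        f=(h[:,0]>18)&(h[:,0]<35)&(h[:,1]>150)&(abs(G[:,1])<12)&(abs(G[:,0])<40)&(G[:,2]<-22)&(G[:,2]>-45); g=G[f]; print("web",len(g),g.min(0).round(1),g.max(0).round(1),np.percentile(g[:,2],50))
E
```

```text
w2 navy 592 c [ -2.6 107.1] [48.4 12.5] 0.3 z [ 95.6 100.4 101.4]
w2 brown 455 c [ -2.4 213. ] [13.3 50. ] 89.8 z [93.7 98.2 99.8]
rim n 3931 [-46.9 -36.    7.5] [53.2 36.  15. ] [-2.0000e-03  1.0000e-03  1.0225e+01]
web 3136 [-20.5  -5.4 -38.4] [ 28.6   7.6 -22. ] -31.829653061909653
top navy 111 c [  1.9 106. ] [11.8 49.6] 89.7 z [ 94.8  98.7 101. ]
top brown 109 c [  0.8 211.3] [12.5 50. ] 89.8 z [94.2 97.3 99.8]
top floor z [-3.9 -1.6  0.7] [-0.009 -0.012 -1.821]
top card 113 [-57.2 -31.8  18.5] [-42.6  28.5  29.4]
```

Emit:
{"name": "arm_command", "arguments": {"rows": [{"slide":[0,-3.5,20],"rot":[0,0,0],"jaw":0},{"slide":[0,0,30],"rot":[0,0,0],"jaw":0},{"slide":[-10,0,28],"rot":[0,0,0],"jaw":0},{"slide":[-25,0,0],"rot":[0,0,0],"jaw":0},{"slide":[-25,0,0],"rot":[0,0,0],"jaw":0},{"slide":[-15,0,0],"rot":[0,0,0],"jaw":0},{"slide":[-6,0,0],"rot":[0,0,0],"jaw":0},{"slide":[0,0,0],"rot":[0,0,0],"jaw":0}]}}

```text
clock: 10.95
ee_pos: [508.2, -304.0, 220.5]
eef_rot: [[-0.907, 0.034, 0.419], [0.036, 0.999, -0.002], [-0.419, 0.013, -0.908]]
wrist_force: [0.6, -0.2, -3.5]
grip_width: 11.2
grip_force: 60.0
```

```bash
sed -i 's/off=1.4/off=3.2/; s/^for bx.*/for bx,bz in((8,110),(8,5),(0,0)):/; s/off,0,bz/off,.8,bz/' m4.py; python3 m4.py
```

```text
8 110 [ 506.4 -303.3  219.1]
clk 10.95 pos [ 508.2 -304.   220.5] j [-38.  -10.2  -9.6  70.5  14.8 -33.2] F [ 0.6 -0.2 -3.5] w 11.2 gf 60.0
slide [2.3 0.6 0.5] rot [-0.0022 -0.0041  0.0021]
8 5 [ 550.8 -303.3  123.9]
clk 10.95 pos [ 508.2 -304.   220.5] j [-38.  -10.2  -9.6  70.5  14.8 -33.2] F [ 0.6 -0.2 -3.5] w 11.2 gf 60.0
slide [  1.8   0.8 105.5] rot [-0.0022 -0.0041  0.0021]
0 0 [ 545.7 -303.   116. ]
clk 10.95 pos [ 508.2 -304.   220.5] j [-38.  -10.2  -9.6  70.5  14.8 -33.2] F [ 0.6 -0.2 -3.5] w 11.2 gf 60.0
slide [  9.8   0.9 110.6] rot [-0.0022 -0.0041  0.0021]
```

Emit:
{"name": "arm_command", "arguments": {"rows": [{"slide":[2,0.7,10],"rot":[-0.002,-0.004,0.002],"jaw":0},{"slide":[0,0,20],"rot":[0,0,0],"jaw":0},{"slide":[0,0,20],"rot":[0,0,0],"jaw":0},{"slide":[0,0,15],"rot":[0,0,0],"jaw":0},{"slide":[0,0,5],"rot":[0,0,0],"jaw":0},{"slide":[0,0,0],"rot":[0,0,0],"jaw":0},{"slide":[0,0,0],"rot":[0,0,0],"jaw":0}]}}

```text
clock: 11.53
ee_pos: [534.4, -303.4, 156.0]
eef_rot: [[-0.906, 0.036, 0.422], [0.04, 0.999, -0.001], [-0.422, 0.016, -0.906]]
wrist_force: [0.8, 0.5, -3.3]
grip_width: 10.8
grip_force: 60.0
```

```bash
python3 m4.py; python3 - <<'E'
from h import *
c=robot.camera("wrist"); t=robot.camera("top")
cv2.imwrite("pics/w3.png",np.vstack([c["frame"][80:330],cv2.resize(t["frame"][120:220,340:540],(640,320))]))
E
```

```text
8 110 [ 506.4 -303.3  219.1]
clk 11.53 pos [ 534.4 -303.4  156. ] j [-36.2  -7.8 -14.7  62.4  14.4 -31.3] F [ 0.8  0.5 -3.3] w 10.8 gf 60.0
slide [ -1.3   0.1 -69. ] rot [-0.0005 -0.0004 -0.0014]
8 5 [ 550.8 -303.3  123.9]
clk 11.53 pos [ 534.4 -303.4  156. ] j [-36.2  -7.8 -14.7  62.4  14.4 -31.3] F [ 0.8  0.5 -3.3] w 10.8 gf 60.0
slide [-1.3  0.2 36. ] rot [-0.0005 -0.0004 -0.0014]
0 0 [ 545.7 -303.   116. ]
clk 11.53 pos [ 534.4 -303.4  156. ] j [-36.2  -7.8 -14.7  62.4  14.4 -31.3] F [ 0.8  0.5 -3.3] w 10.8 gf 60.0
slide [ 6.7  0.2 41. ] rot [-0.0005 -0.0004 -0.0014]
```

View pics/w3.png

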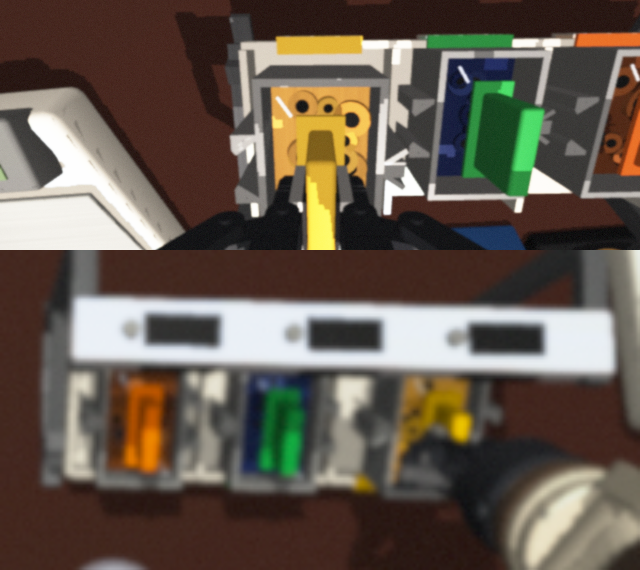

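The held bin sits square behind the yellow card: card at (319,45), bin centre at (320,130). I'll descend and then feel for the floor.

Emit:
{"name": "arm_command", "arguments": {"rows": [{"slide":[-1,0,10],"rot":[0,0,0],"jaw":0},{"slide":[0,0,10],"rot":[0,0,0],"jaw":0},{"slide":[0,0,7],"rot":[0,0,0],"jaw":0},{"slide":[0,0,4],"rot":[0,0,0],"jaw":0},{"slide":[0,0,2],"rot":[0,0,0],"jaw":0},{"slide":[0,0,0],"rot":[0,0,0],"jaw":0}]}}

```text
clock: 12.13
ee_pos: [549.9, -303.2, 125.6]
eef_rot: [[-0.906, 0.036, 0.422], [0.039, 0.999, 0.0], [-0.421, 0.017, -0.907]]
wrist_force: [-0.3, 0.8, -3.2]
grip_width: 10.8
grip_force: 60.1
```

```bash
python3 m4.py|tail -2; python3 -c "
from h import *
s=robot.read_state();print((s['eef_rot'].T@s['wrist_force']).round(1),s['wrist_torque'].round(2))"
```

```text
clk 12.13 pos [ 549.9 -303.2  125.6] j [-35.2  -5.7 -16.2  58.7  14.1 -30.4] F [-0.3  0.8 -3.2] w 10.8 gf 60.1
slide [ 7.9 -0.1  6.9] rot [ 0.0001 -0.0011 -0.0009]
[1.7 0.7 2.8] [0.02 0.78 0.02]
```

Emit:
{"name": "arm_command", "arguments": {"rows": [{"slide":[0,0,1.5],"rot":[0,0,0],"jaw":0},{"slide":[0,0,1.5],"rot":[0,0,0],"jaw":0},{"slide":[0,0,1],"rot":[0,0,0],"jaw":0},{"slide":[0,0,1],"rot":[0,0,0],"jaw":0},{"slide":[0,0,0],"rot":[0,0,0],"jaw":0}]}}

```text
clock: 12.55
ee_pos: [552.0, -303.5, 121.9]
eef_rot: [[-0.906, 0.036, 0.422], [0.039, 0.999, -0.001], [-0.422, 0.016, -0.906]]
wrist_force: [0.9, 0.2, -3.7]
grip_width: 11.0
grip_force: 60.1
```

```bash
cat > f.py <<'E'
from h import *
s=robot.read_state();print("toolF",(s['eef_rot'].T@s['wrist_force']).round(1),"toolT",(s['eef_rot'].T@s['wrist_torque']).round(2))
E
python3 m4.py|tail -2; python3 f.py
```

```text
clk 12.55 pos [ 552.  -303.5  121.9] j [-35.1  -5.5 -16.4  58.2  14.  -30.2] F [ 0.9  0.2 -3.7] w 11.0 gf 60.1
slide [8.3 0.1 2.7] rot [-0.0006 -0.0001 -0.0009]
toolF [0.8 0.2 3.8] toolT [0.01 0.78 0.02]
```

Emit:
{"name": "arm_command", "arguments": {"rows": [{"slide":[0,0,1],"rot":[0,0,0],"jaw":0},{"slide":[0,0,1],"rot":[0,0,0],"jaw":0},{"slide":[0,0,0.7],"rot":[0,0,0],"jaw":0},{"slide":[0,0,0],"rot":[0,0,0],"jaw":0}]}}

```text
clock: 12.88
ee_pos: [553.2, -303.5, 119.6]
eef_rot: [[-0.906, 0.036, 0.423], [0.039, 0.999, -0.001], [-0.422, 0.016, -0.906]]
wrist_force: [0.1, 0.2, -3.7]
grip_width: 11.1
grip_force: 60.1
```

```bash
python3 m4.py|tail -2; python3 f.py
```

```text
clk 12.88 pos [ 553.2 -303.5  119.6] j [-35.   -5.3 -16.5  57.9  14.  -30.2] F [ 0.1  0.2 -3.7] w 11.1 gf 60.1
slide [8.4 0.1 0.1] rot [-0.0006 -0.     -0.0008]
toolF [1.5 0.2 3.4] toolT [ 0.03  0.71 -0.04]
```

Emit:
{"name": "arm_command", "arguments": {"rows": [{"slide":[0,0,0.8],"rot":[0,0,0],"jaw":0},{"slide":[0,0,0.7],"rot":[0,0,0],"jaw":0},{"slide":[0,0,0],"rot":[0,0,0],"jaw":0}]}}

```text
clock: 13.13
ee_pos: [553.4, -303.4, 119.5]
eef_rot: [[-0.906, 0.036, 0.423], [0.039, 0.999, -0.001], [-0.422, 0.016, -0.906]]
wrist_force: [-10.5, 3.7, 8.1]
grip_width: 11.0
grip_force: 62.3
```

```bash
python3 m4.py|tail -2; python3 f.py
```

```text
clk 13.13 pos [ 553.4 -303.4  119.5] j [-35.   -5.3 -16.6  57.8  14.  -30.1] F [-10.5   3.7   8.1] w 11.0 gf 62.3
slide [ 8.5  0.  -0.1] rot [-0.0008  0.0001 -0.0011]
toolF [  6.3   3.5 -11.8] toolT [-0.7   1.96  0.02]
```

Floor contact has about 15 N normal, and the moments match a centred contact. I'll ease the pressure and slide down.

Emit:
{"name": "arm_command", "arguments": {"rows": [{"slide":[0,0,-0.5],"rot":[0,0,0],"jaw":0},{"slide":[1.5,0,0],"rot":[0,0,0],"jaw":0},{"slide":[1.5,0,0],"rot":[0,0,0],"jaw":0},{"slide":[1.5,0,0],"rot":[0,0,0],"jaw":0},{"slide":[1,0,0],"rot":[0,0,0],"jaw":0},{"slide":[0,0,0],"rot":[0,0,0],"jaw":0}]}}

```text
clock: 13.63
ee_pos: [549.3, -303.5, 117.6]
eef_rot: [[-0.905, 0.035, 0.425], [0.038, 0.999, -0.001], [-0.425, 0.015, -0.905]]
wrist_force: [0.9, 1.1, 5.3]
grip_width: 11.0
grip_force: 61.2
```

```bash
python3 m4.py|tail -2; python3 f.py
```

```text
clk 13.63 pos [ 549.3 -303.5  117.6] j [-35.3  -5.8 -17.3  57.6  14.1 -30.4] F [0.9 1.1 5.3] w 11.0 gf 61.2
slide [ 4.   0.4 -0.1] rot [-0.0013  0.0025 -0.0001]
toolF [-3.   1.2 -4.4] toolT [-0.28 -0.11 -0.1 ]
```

Emit:
{"name": "arm_command", "arguments": {"rows": [{"slide":[1,0,0],"rot":[0,0,0],"jaw":0},{"slide":[1,0,0],"rot":[0,0,0],"jaw":0},{"slide":[0,0,0],"rot":[0,0,0],"jaw":0}]}}

```text
clock: 13.88
ee_pos: [547.4, -303.5, 116.7]
eef_rot: [[-0.905, 0.036, 0.425], [0.039, 0.999, -0.001], [-0.424, 0.015, -0.905]]
wrist_force: [0.8, 2.2, 6.3]
grip_width: 11.4
grip_force: 61.3
```

```bash
python3 m4.py|tail -2; python3 f.py
```

```text
clk 13.88 pos [ 547.4 -303.5  116.7] j [-35.4  -6.  -17.5  57.5  14.2 -30.5] F [0.8 2.2 6.3] w 11.4 gf 61.3
slide [ 1.9  0.4 -0.1] rot [-0.0013  0.0021 -0.0002]
toolF [-3.3  2.3 -5.4] toolT [-0.25 -0.18 -0.05]
```

Emit:
{"name": "arm_command", "arguments": {"rows": [{"slide":[0.8,0,0],"rot":[0,0,0],"jaw":0},{"slide":[0.8,0,0],"rot":[0,0,0],"jaw":0},{"slide":[0,0,0],"rot":[0,0,0],"jaw":0}]}}

```text
clock: 14.13
ee_pos: [546.1, -303.4, 116.1]
eef_rot: [[-0.905, 0.035, 0.425], [0.038, 0.999, -0.001], [-0.425, 0.015, -0.905]]
wrist_force: [1.1, 2.1, 6.7]
grip_width: 11.3
grip_force: 61.3
```

```bash
python3 m4.py|tail -2; python3 f.py
```

```text
clk 14.13 pos [ 546.1 -303.4  116.1] j [-35.5  -6.2 -17.7  57.5  14.2 -30.6] F [1.1 2.1 6.7] w 11.3 gf 61.3
slide [ 0.5  0.4 -0.1] rot [-0.0014  0.0024 -0.0001]
toolF [-3.8  2.2 -5.6] toolT [-0.19 -0.41 -0.1 ]
```

Emit:
{"name": "arm_command", "arguments": {"rows": [{"slide":[0.8,0,0],"rot":[0,0,0],"jaw":0},{"slide":[0.8,0,0],"rot":[0,0,0],"jaw":0},{"slide":[0,0,0],"rot":[0,0,0],"jaw":0}]}}

```text
clock: 14.38
ee_pos: [544.5, -303.4, 115.3]
eef_rot: [[-0.905, 0.036, 0.424], [0.039, 0.999, -0.001], [-0.424, 0.015, -0.905]]
wrist_force: [0.2, 2.6, 6.7]
grip_width: 11.1
grip_force: 61.4
```

```bash
python3 m4.py|tail -2; python3 f.py
```

```text
clk 14.38 pos [ 544.5 -303.4  115.3] j [-35.6  -6.3 -18.   57.4  14.2 -30.7] F [0.2 2.6 6.7] w 11.1 gf 61.4
slide [-1.3  0.4 -0.1] rot [-0.0014  0.0021 -0.0002]
toolF [-2.9  2.7 -6. ] toolT [-0.2  -0.19 -0.1 ]
```

Emit:
{"name": "arm_command", "arguments": {"rows": [{"slide":[0.8,0,0],"rot":[0,0,0],"jaw":0},{"slide":[0.8,0,0],"rot":[0,0,0],"jaw":0},{"slide":[0,0,0],"rot":[0,0,0],"jaw":0}]}}

```text
clock: 14.63
ee_pos: [543.4, -303.3, 114.8]
eef_rot: [[-0.904, 0.035, 0.425], [0.038, 0.999, -0.002], [-0.425, 0.015, -0.905]]
wrist_force: [3.0, 0.2, 5.7]
grip_width: 11.4
grip_force: 61.1
```

```bash
python3 m4.py|tail -2; python3 f.py
```

```text
clk 14.63 pos [ 543.4 -303.3  114.8] j [-35.7  -6.5 -18.2  57.4  14.3 -30.8] F [3.  0.2 5.7] w 11.4 gf 61.1
slide [-2.5  0.4 -0.1] rot [-0.0014  0.0028  0.0001]
toolF [-5.1  0.4 -3.9] toolT [-0.17 -0.55 -0.04]
```

Emit:
{"name": "arm_command", "arguments": {"rows": [{"slide":[0.7,0,0],"rot":[0,0,0],"jaw":0},{"slide":[0.5,0,0],"rot":[0,0,0],"jaw":0},{"slide":[0,0,0],"rot":[0,0,0],"jaw":0}]}}

```text
clock: 14.88
ee_pos: [543.0, -303.3, 114.9]
eef_rot: [[-0.904, 0.035, 0.427], [0.038, 0.999, -0.002], [-0.426, 0.015, -0.904]]
wrist_force: [5.3, 0.7, 6.7]
grip_width: 11.5
grip_force: 60.9
```

```bash
python3 m4.py|tail -2; python3 f.py
```

```text
clk 14.88 pos [ 543.  -303.3  114.9] j [-35.7  -6.6 -18.3  57.3  14.3 -30.9] F [5.3 0.7 6.7] w 11.5 gf 60.9
slide [-2.8  0.4  0.2] rot [-0.0014  0.0046  0.0008]
toolF [-7.6  1.  -3.8] toolT [-0.26 -1.38 -0.18]
```

Emit:
{"name": "arm_command", "arguments": {"rows": [{"slide":[0.6,0,0],"rot":[0,0,0],"jaw":0},{"slide":[0.6,0,0.2],"rot":[0,0,0],"jaw":0},{"slide":[0,0,0],"rot":[0,0,0],"jaw":0},{"slide":[0,0,0],"rot":[0,0,0],"jaw":0},{"slide":[0,0,0],"rot":[0,0,0],"jaw":0}]}}

```text
clock: 15.3
ee_pos: [542.7, -303.3, 114.9]
eef_rot: [[-0.903, 0.034, 0.428], [0.037, 0.999, -0.002], [-0.428, 0.014, -0.904]]
wrist_force: [7.7, 2.0, 6.4]
grip_width: 11.0
grip_force: 61.0
```

```bash
python3 m4.py|tail -2; python3 f.py; python3 - <<'E'
from h import *
c=robot.camera("wrist"); cv2.imwrite("pics/w4.png",c["frame"])
E
```

```text
clk 15.3 pos [ 542.7 -303.3  114.9] j [-35.7  -6.7 -18.4  57.2  14.4 -30.9] F [7.7 2.  6.4] w 11.0 gf 61.0
slide [-3.1  0.4  0.3] rot [-0.0014  0.0061  0.0015]
toolF [-9.7  2.4 -2.5] toolT [-0.39 -1.94 -0.14]
```

View pics/w4.png

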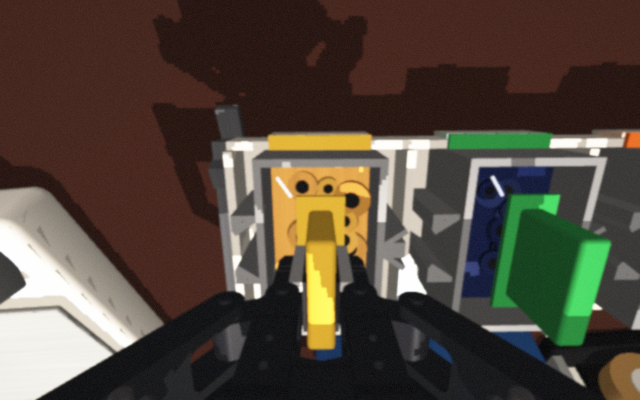

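The bin rim at (320,155) is butted against the lip line, in line with the navy neighbour. The force on the lip is about 8 N and the lean is 0.006 rad. I'll ease off and let go.

Emit:
{"name": "arm_command", "arguments": {"rows": [{"slide":[-0.6,-0.3,0],"rot":[0,0,0],"jaw":0},{"slide":[0,0,0],"rot":[0,0,0],"jaw":0.15},{"slide":[0,0,0],"rot":[0,0,0],"jaw":0.3},{"slide":[0,0,0],"rot":[0,0,0],"jaw":0.6},{"slide":[0,0,0],"rot":[0,0,0],"jaw":0.8},{"slide":[0,0,0],"rot":[0,0,0],"jaw":0.8},{"slide":[0,0,0],"rot":[0,0,0],"jaw":0.8}]}}

```text
clock: 15.93
ee_pos: [540.6, -303.2, 112.1]
eef_rot: [[-0.906, 0.036, 0.422], [0.04, 0.999, -0.001], [-0.422, 0.016, -0.907]]
wrist_force: [-0.5, 0.1, 0.6]
grip_width: 68.2
grip_force: 0.0
```

```bash
python3 m4.py|tail -2; python3 f.py
```

```text
clk 15.93 pos [ 540.6 -303.2  112.1] j [-35.8  -6.5 -18.5  57.4  14.3 -30.9] F [-0.5  0.1  0.6] w 68.2 gf 0.0
slide [-6.2  0.5 -1.4] rot [-0.0005 -0.0007 -0.0012]
toolF [ 0.2  0.1 -0.8] toolT [ 0.03  0.4  -0.01]
```

Released cleanly. I'll retreat along the slope normal.

Emit:
{"name": "arm_command", "arguments": {"rows": [{"slide":[0,0,-10],"rot":[0,0,0],"jaw":0.8},{"slide":[0,0,-25],"rot":[0,0,0],"jaw":0.8},{"slide":[0,0,-35],"rot":[0,0,0],"jaw":0.8},{"slide":[0,0,-35],"rot":[0,0,0],"jaw":0.8},{"slide":[0,0,-30],"rot":[0,0,0],"jaw":0.8},{"slide":[20,0,0],"rot":[0,0,0],"jaw":0.8},{"slide":[35,0,0],"rot":[0,0,0],"jaw":0.8},{"slide":[25,0,0],"rot":[0,0,0],"jaw":0.8},{"slide":[0,0,0],"rot":[0,0,0],"jaw":0.8},{"slide":[0,0,0],"rot":[0,0,0],"jaw":0.8}]}}

```text
clock: 16.77
ee_pos: [410.5, -300.2, 201.7]
eef_rot: [[-0.905, 0.037, 0.423], [0.041, 0.999, -0.002], [-0.423, 0.016, -0.906]]
wrist_force: [-0.1, -0.3, -0.6]
grip_width: 68.5
grip_force: 0.0
```

```bash
python3 f.py; python3 - <<'E'
from h import *
B,_=bay(-2.2,-1); seat=np.array([572.4,-303.7,51])
c=robot.camera("wrist"); H=cv2.cvtColor(c["frame"],cv2.COLOR_BGR2HSV); cv2.imwrite("pics/w5.png",c["frame"])
P,u,v=pts(c,np.ones((400,640),bool)); h=H[v,u]; Q=(P-seat)@B
for nm,by,hr in(("gold",0,(18,35)),("navy",106,(50,85)),("brown",212,(4,17))):
    f=(h[:,0]>=hr[0])&(h[:,0]<=hr[1])&(h[:,1]>120)&(abs(Q[:,1]-by)<25)&(Q[:,0]>-40)&(Q[:,0]<45)&(Q[:,2]>92)&(Q[:,2]<112)
    q=Q[f]
    if len(q)>15: r=cv2.minAreaRect(q[:,:2].astype(np.float32)); print(nm,len(q),np.round(r[0],1),np.round(r[1],1),round(r[2],1),"z",np.percentile(q[:,2],[50,90]).round(1), "tilt",np.polyfit(q[:,0],q[:,2],1).round(3))
t=robot.camera("top")
for n in("bin_black","cup","cup_lid1"): print(n,[(round(r["conf"],2),np.round(r["centre"]).tolist()) for r in robot.tip_of(t,n)[:2]])
E
```

```text
toolF [ 0.3 -0.3  0.5] toolT [0.06 0.35 0.04]
gold 701 [-0.6  1.4] [50.2 11.6] 0.3 z [101.9 102.8] tilt [5.40000e-02 1.01639e+02]
navy 314 [-14.  106.8] [25.7 12.5] 0.4 z [100.3 101.3] tilt [  0.168 102.548]
brown 704 [ -2.1 212.9] [50.7 13.7] 0.5 z [98.3 99.7] tilt [2.9000e-02 9.7421e+01]
bin_black [(0.65, [494.0, 223.0, 4.0])]
cup [(0.7, [755.0, 105.0, 3.0])]
cup_lid1 [(0.67, [411.0, -84.0, -0.0]), (0.6, [372.0, -246.0, -1.0])]
```

View pics/w5.png

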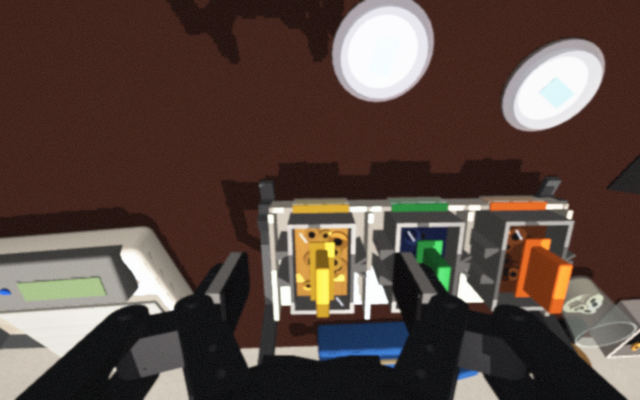

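The gold bin sits home at (322,270), in line with navy and brown. The 1.5 mm x difference from brown matches the 0.4° yaw residual over 212 mm. Everything else is where it was, so I'll hand in.

```bash
python3 -c "
from bench import robot
print(robot.job_done())"
```

```text
the job is handed in; nothing more can be done
None
```

The yellow-gripped bin now rests flat in the empty bay against the lip and is let go; nothing else measured had moved, and the job was handed in at about 17 s on the robot clock, with no verdict returned.

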